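# Nest the red-handled parts pan in the large pan, handles opposite

## Robot

A 6-joint arm with a two-finger parallel gripper is mounted at the origin on a cart in front of the work surface, level with it; the furniture and walls round the work are solid. World frame = base frame: x ahead of the robot, y to its left, z up, the work surface at z = 0. Lengths are in m, angles in rad, forces in N, time in s.
With the tool pointing down it reaches from about 0.25 to 0.775 m from the base axis. Payload 4 kg.
Tool frame: the origin (TCP) lies on the centre line of the jaws, within the pads' length; the fingertips stand 8 mm ahead of it and the grasp point (between the pads) lies 11 mm behind it; z points along the fingers, y is the direction in which the jaws open and shut (so a half turn about z gives the same grasp; the last joint's range is limited). The gripper opens to 94 mm and grips with 3 to 60 N. Pads are 16 mm wide; open, the fingers measure 119 mm over their backs; the gripper's body (75 mm by 177 mm) begins 78 mm behind the grasp point.
Start: joints at [-0.814, 0.087, 1.371, -0, 1.684, -0.103], TCP at [0.417, -0.359, 0.214] pointing down, gripper open.
Joint ranges: [-3.1, 3.1], [-0.76, 2.03], [0.27, 2.55], [-1.08, 4.22], [0.17, 2.65], [-2.57, 2.57]. Speed limits (rad/s): [2.79, 2.79, 3.14, 3.14, 3.14, 3.14].

## Interface

Orientations are given as [roll, pitch, yaw] about the fixed x, y, z axes, in that order (R = Rz(yaw) Ry(pitch) Rx(roll)).
In Python, from bench import robot, cams, close_job gives the robot as it stands.
- The arm moves only by the tool arm_command, never from a script. Its argument "plan" is one flat list of numbers, 7 for each row, row after row: the shift along the tool's x, y, z in cm, then the turn, a rotation vector about the tool's x, y, z in degrees, then the closure, from 0 (fully open) to 1 (shut). A call has 1 to 8 rows; each row shifts and turns the commanded pose from where the row before left it, along the tool's axes as they then stand; what a row does not reach is not made up. A row lasts 1/8 s, in which the tool goes at most 62.5 mm and 10.7 degrees, less where a joint would pass 70% of its speed; a pose out of reach is approached as far as the arm can. A call with a gripper value outside its range is refused whole. The fingers move at their own pace and stop on an object; the grip force is fixed at half the most. Time passes only in rows, so rows that do not move let the fingers close. It gives the time, the measured TCP pose, the force and the opening at its end, in the units of the state.
- robot.get_obs(): the state, without advancing time (a new reading comes with each control period).
- cams.snapshot(name): name is "side" or "top" or "wrist"; returns a dict with "pixels" (384x512x3 uint8, red, green, blue), "fov_y" (degrees; the focal length in pixels is half the picture's height over the tangent of half this angle, whatever the lens; pixels are square), "cx", "cy" (the principal point, pixels), "camera_from_world" (4x4, takes a point from world to camera coordinates); the wrist camera has in their place "tool_from_camera" (4x4, takes a point from camera to tool coordinates, whose origin is the TCP and whose axes are the flange's). Camera axes: x right, y up, looking along -z (the intrinsics and any distortion apply to the point x, -y, -z); pixel columns grow to the right and rows downward; lengths in m; the calibration is good to about 2 mm. A picture is of the moment at which its call begins: read the wrist's pose just before it. There is no depth.
- close_job(): hands the job in, once; it reports no verdict.
The state is a dict: "time": time; "joint_positions": joint angles; "qvel": joint speeds; "joint_torque": joint torques, N m; "tool_pos": TCP position; "ee_rot": TCP orientation; "wrist_force": force on the tool from outside, world axes, zero at the start; "wrist_torque": the same for the moment, N m; "width": finger opening in m.
Only numpy, scipy, OpenCV 4.12 (cv2) and the standard library are available. Lean on these libraries where they do the work, as an engineer would, in place of code of your own. Each camera call takes 0.05 s, during which the arm holds its last target.

## Task

Put the parts pans away: stand the small pan with the red handle inside the large black-handled pan, flat on its floor, with the two handles pointing opposite ways so that they clear each other. Leave the large pan standing where it is, and do not disturb the blue-handled pan, which is still in use.

Things in the scene. Friction and masses are not known exactly. Their poses are not given: they have to be found in the camera images.
- large_pan: Large shallow steel pan, black handle, loose, 0.45 kg: outside 94 mm across at rim, 80 at bottom; 34 mm high, wall 3, floor 4 mm thick. Origin: centre of underside. z up; x along the handle, which leaves the wall below the rim and slopes up 26 degrees to its end, 150 mm from the axis and 80 mm high: it would block a handle laid over it. A nested small pan's handle passes over the rim.
- red_pan_centre (a point): Small deep round steel pan, red handle, loose, 0.12 kg, empty, to be nested. 60 mm across outside at rim, 54 at flat bottom, 66 high, wall 3. Point: on its axis, 33 mm above its underside (half-way up). z up out of the mouth; x along the straight level handle: steel strip 12 mm wide to 57 mm from the axis, then red grip 15 wide, 10 thick, ending at 119 mm; its mid-line 53 mm above the underside.
- red_pan_handle_end (a point): The free end of the red handle, 119 mm from the red pan's axis along the pan's x axis and 53 mm above the pan's underside.
- blue_pan_centre (a point): Small deep round steel pan, blue handle, loose, 0.12 kg, a felt bob standing in it, to be left alone. 60 mm across outside at rim, 54 at flat bottom, 66 high, wall 3. Point: on its axis, 33 mm above its underside (half-way up). z up out of the mouth; x along the straight level handle: steel strip 12 mm wide to 57 mm from the axis, then blue grip 15 wide, 10 thick, ending at 119 mm; its mid-line 53 mm above the underside.

How it is judged:
At the end, for the whole second after the job is handed in: Red pan upright (7 deg) on the large pan's floor (within 5 mm), axes within 18 mm, handles pointing opposite ways within 30 deg; large pan upright on the bench, at rest, within 50 mm of its start; blue-handled pan within 30 mm of its start (horizontal distance between red_pan_centre and large_pan below 0.018 m and z of red_pan_centre in the frame of large_pan between 0.03 and 0.042 m and angle between each of red_pan_centre, large_pan's own z axis and vertical below 0.12 rad and angle between the x axis of red_pan_centre and the x axis of large_pan, either way round below 0.55 rad and x of red_pan_handle_end in the frame of large_pan below -0.06 m and linear speed of large_pan below 0.02 m/s and height (world z) of large_pan below 0.01 m and distance of large_pan from where it was at the start of the episode below 0.05 m and distance of blue_pan_centre from where it was at the start of the episode below 0.03 m); the robot touches nothing.
It fails at once if the blue-handled pan is moved by more than 30 mm (distance of blue_pan_centre from where it was at the start of the episode above 0.03 m).
It fails at once if the large pan is shifted by more than 50 mm (distance of large_pan from where it was at the start of the episode above 0.05 m).
It also fails if it takes over 32 s, if anything falls off the work surface, if the arm or the gripper's body presses on something with over 40 N, if the wrist force passes 120 N, or if a joint passes its speed limit or range.

## Working session

There is one attempt and no reset: what is moved stays moved. The work goes in short steps, Python scripts to look and compute and a tool call to move; the robot and the scene stay as the last step left them, time stands still between calls to the robot, and variables do not carry over. Pictures are saved under pics/ and viewed, and the job is handed in when it is done.

Besides the shell and the picture viewer there is one more tool, called as name(argument=value, ...) on one line, values as JSON. arm_command: Moves the arm, as the interface text tells. Its arguments: {"type":"object","properties":{"plan":{"type":"array","items":{"type":"number"}}},"required":["plan"]}

```bash
ls; mkdir -p pics
python3 - <<'E'
from bench import robot,cams
import cv2,numpy as np
print(robot.get_obs())
for n in ["side","top","wrist"]:
    s=cams.snapshot(n)
    cv2.imwrite(f"pics/{n}0.png",s["pixels"][:,:,::-1])
    print(n,{k:v for k,v in s.items() if k!="pixels"})
E
```

```text
pics
{'time': 0.0, 'joint_positions': array([-8.14131975e-01,  8.79456956e-02,  1.37223497e+00, -2.40453745e-05,
        1.68359420e+00, -1.03120471e-01]), 'qvel': array([-4.49392212e-04, -1.99977933e-03,  1.48105809e-04, -3.80255275e-05,
       -1.19791092e-03, -2.11250011e-03]), 'joint_torque': array([ 3.42258481e-04, -3.40188396e+01, -3.02425861e+01,  7.16900476e-02,
        3.30696045e-02, -1.74110492e-04]), 'tool_pos': array([ 0.41635657, -0.35856314,  0.21231903]), 'ee_rot': array([-3.13941958e+00, -2.00860022e-04,  8.59781924e-01]), 'wrist_force': array([-0.44474725,  0.48897553,  0.17792334]), 'wrist_torque': array([-0.03090202, -0.05597827, -0.02532047]), 'width': 0.09400499812837279}
side {'fov_y': 49.06993011328298, 'cx': 257.1510708265768, 'cy': 193.29631689502204, 'camera_from_world': array([[ 0.99740793, -0.06726031, -0.02556315, -0.6164861 ],
       [ 0.05835242,  0.54822973,  0.83428961,  0.00138442],
       [-0.0421001 , -0.83361874,  0.55073349, -1.22922441],
       [ 0.        ,  0.        ,  0.        ,  1.        ]])}
top {'fov_y': 47.43126177897304, 'cx': 247.6287811564025, 'cy': 196.5312456879812, 'camera_from_world': array([[-0.00365463, -0.99991311, -0.01266562, -0.14406471],
       [ 0.99803396, -0.00443966,  0.06251802, -0.59226046],
       [-0.06256882, -0.01241224,  0.99796347, -1.14187612],
       [ 0.        ,  0.        ,  0.        ,  1.        ]])}
wrist {'fov_y': 66.80662718383131, 'cx': 255.02422313801773, 'cy': 190.77635688614322, 'tool_from_camera': array([[-7.54508908e-04,  9.70866675e-01,  2.39619137e-01,
         6.98121243e-02],
       [ 9.99999393e-01,  5.40212305e-04,  9.59999810e-04,
        -4.64816688e-04],
       [ 8.02586617e-04,  2.39619716e-01, -9.70866493e-01,
        -1.72156180e-01],
       [ 0.00000000e+00,  0.00000000e+00,  0.00000000e+00,
         1.00000000e+00]])}
```

View pics/side0.png

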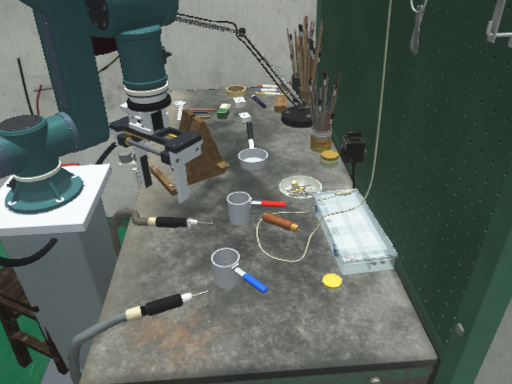

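View pics/top0.png

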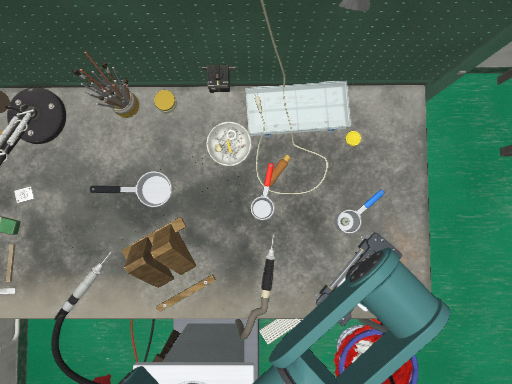

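View pics/wrist0.png

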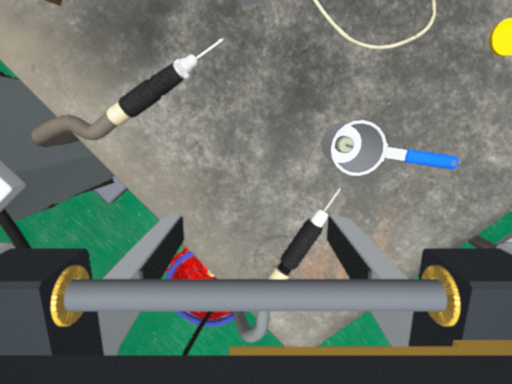

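The side, top and wrist views agree. In the top view the large pan's mouth is near (153,189) with its handle end at (91,189), the red pan is near (262,208) with its handle end at about (270,166), and blue is near (348,221). I'll zoom in to measure.

```bash
cat > h.py <<'E'
import numpy as np,cv2
def ray(s,u,v,cw=None):
    f=192/np.tan(np.radians(s["fov_y"]/2))
    d=np.array([(u-s["cx"])/f,-(v-s["cy"])/f,-1.])
    if cw is None: M=np.linalg.inv(s["camera_from_world"])
    else: M=cw
    return M[:3,3],M[:3,:3]@d
def onz(s,u,v,z,cw=None):
    o,d=ray(s,u,v,cw); return o+d*(z-o[2])/d[2]
def proj(s,p,cw=None):
    M=s["camera_from_world"] if cw is None else np.linalg.inv(cw)
    f=192/np.tan(np.radians(s["fov_y"]/2))
    c=M[:3,:3]@np.asarray(p)+M[:3,3]
    return s["cx"]+f*c[0]/-c[2], s["cy"]-f*c[1]/-c[2]
def zoom(s,u,v,w,h,k,fn):
    im=s["pixels"][:,:,::-1][v:v+h,u:u+w]
    cv2.imwrite(fn,cv2.resize(im,None,fx=k,fy=k,interpolation=cv2.INTER_CUBIC))
E
python3 - <<'E'
from h import *
from bench import cams
s=cams.snapshot("top")
zoom(s,80,150,130,90,6,"pics/tl.png")
zoom(s,230,150,100,75,8,"pics/tr.png")
s=cams.snapshot("side")
zoom(s,170,90,130,90,6,"pics/sl.png")
zoom(s,200,180,110,75,7,"pics/sr.png")
E
```

```text
(no output)
```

View pics/tl.png

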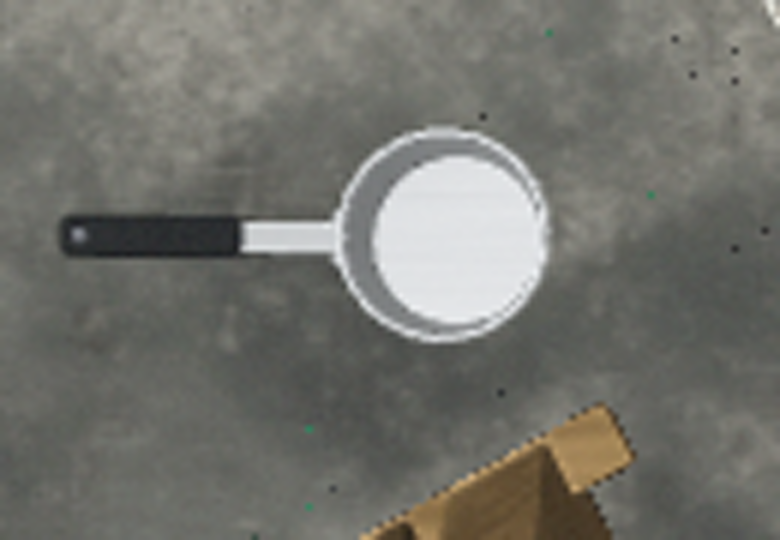

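View pics/tr.png

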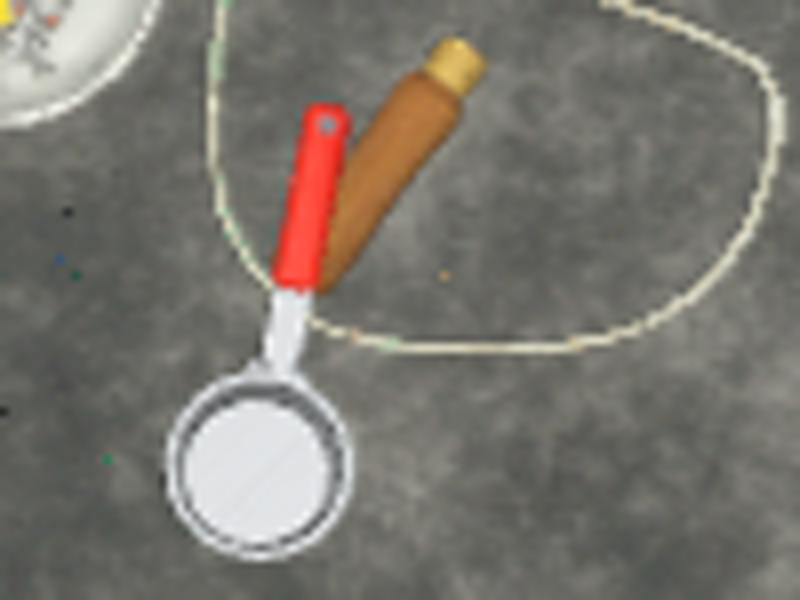

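View pics/sl.png

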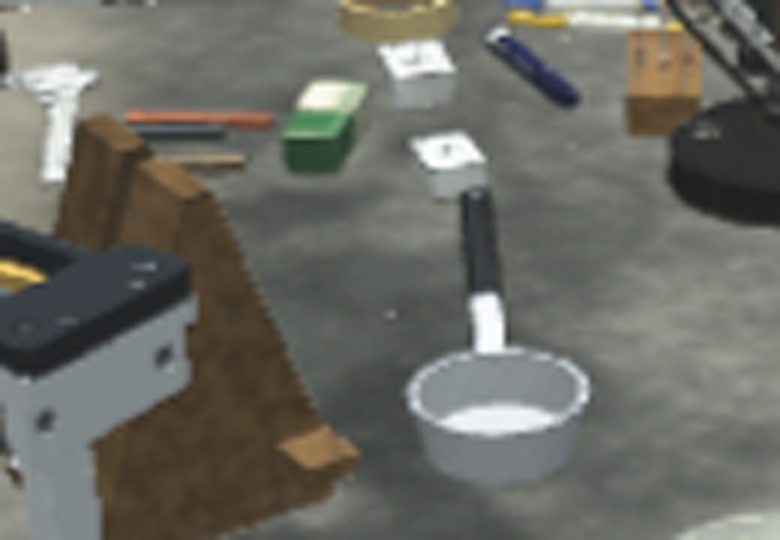

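View pics/sr.png

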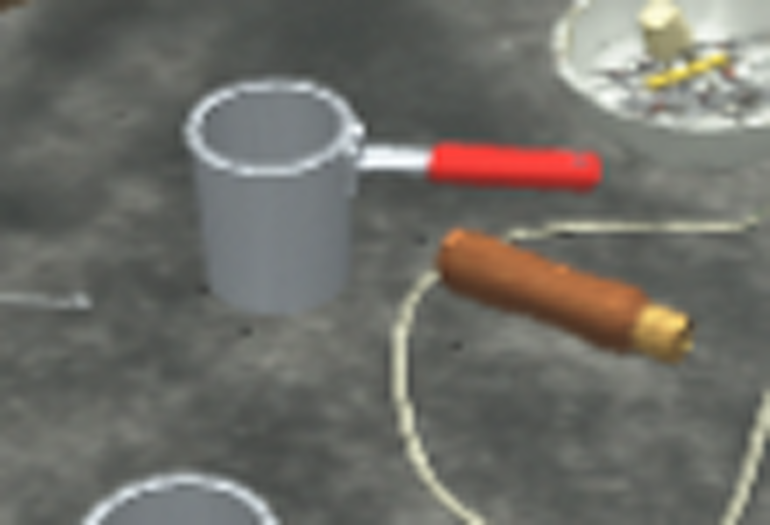

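Run:
```python
from h import *
from bench import cams
t=cams.snapshot("top"); s=cams.snapshot("side")
def tri(a,b):
    o1,d1=ray(t,*a);o2,d2=ray(s,*b)
    k=np.linalg.lstsq(np.c_[d1,-d2],o2-o1,rcond=None)[0]
    p,q=o1+k[0]*d1,o2+k[1]*d2
    return (p+q)/2,np.linalg.norm(p-q)
print("red",onz(t,262.06,207.56,.066),onz(s,238.5,197.6,.066),tri((262.06,207.56),(238.5,197.6)))
print("red end",onz(t,270.4,162.4,.053),onz(s,200+601/7-.4,180+171/7-.4,.053))
print("large",onz(t,153.33,188.67,.034),onz(s,252.6,154.6,.034),tri((153.33,188.67),(252.6,154.6)))
print("large end",onz(t,89.6,188.9,.08), onz(s,170+475/6-.4,90+188/6-.4,.08))
# wedge top corners: side left top (95,115),(140,150) ; (205,195)
for n,b in [("A",(95,118)),("B",(145,150)),("C",(205,192)),("ledge",(355,455))]:
    u,v=170+b[0]/6-.4,90+b[1]/6-.4
    print(n,u,v,[proj(t,onz(s,u,v,z)) for z in(.02,.06,.1,.14)])
zoom(t,110,200,120,120,5,"pics/wedge.png")
```

```text
red [ 0.56044201 -0.18357569  0.066     ] [ 0.56015827 -0.18244965  0.066     ] (array([ 0.56028781, -0.18356364,  0.06675519]), np.float64(0.0002520313451267824))
red end [ 0.677516   -0.20604183  0.053     ] [ 0.67704547 -0.20448691  0.053     ]
large [0.61242645 0.10085753 0.034     ] [0.61152968 0.10242313 0.034     ] (array([0.61189807, 0.10061768, 0.03500378]), np.float64(0.0008895751185943787))
large end [0.60883625 0.25162193 0.08      ] [0.60906479 0.258476   0.08      ]
A 185.43333333333334 109.26666666666667 [(np.float64(-13.42407318844721), np.float64(282.7332805842541)), (np.float64(16.418196780769506), np.float64(279.8986319388783)), (np.float64(48.51228065570251), np.float64(276.8500886653772)), (np.float64(83.1230448052109), np.float64(273.56249171604895))]
B 193.76666666666665 114.6 [(np.float64(9.318670949459914), np.float64(268.62925715159327)), (np.float64(38.47640660768528), np.float64(266.19849711995965)), (np.float64(69.83680807287917), np.float64(263.5841099346477)), (np.float64(103.65926729380331), np.float64(260.7644711598999))]
C 203.76666666666665 121.6 [(np.float64(36.9940004607121), np.float64(252.68377571554447)), (np.float64(65.32582101374234), np.float64(250.7082576882865)), (np.float64(95.80056545785746), np.float64(248.5833181026802)), (np.float64(128.67091514269265), np.float64(246.29133802172777))]
ledge 228.76666666666665 165.4333333333333 [(np.float64(167.13019258006292), np.float64(218.06507442710299)), (np.float64(191.7468270410825), np.float64(217.07148550281127)), (np.float64(218.22721992785665), np.float64(216.00267062785937)), (np.float64(246.79136056051027), np.float64(214.84975048317204))]
```

View pics/wedge.png

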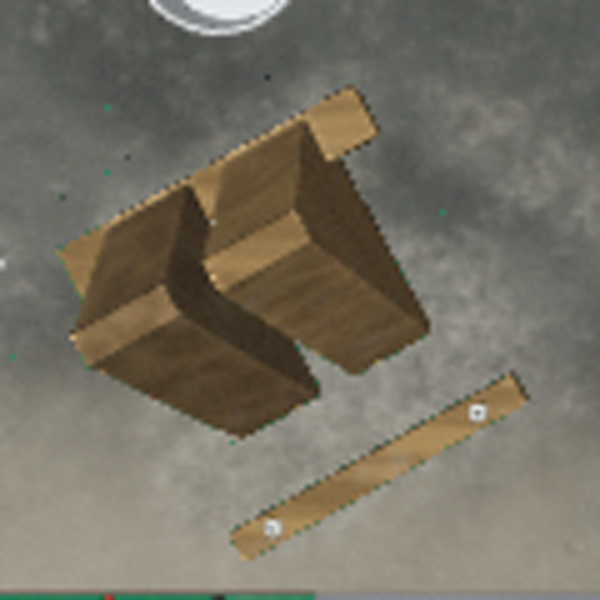

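Run:
```python
from h import *
from bench import cams
t=cams.snapshot("top");s=cams.snapshot("side")
P=lambda a,z:onz(t,110+a[0]/5-.4,200+a[1]/5-.4,z)
pan=np.array([.612,.1012])
n=np.array([.87,.49]);
for nm,a,zs in [("ledgeR",(350,85),(.0,.03)),("ledgeL",(60,250),(0,.03)),("ridgeR",(295,212),(.15,.17,.185,.2)),("ridgefrontR",(310,240),(.15,.17,.185,.2)),("ridgeL far",(165,285),(.15,.185)),("topRback",(305,122),(.03,.06))]:
  for z in zs:
    p=P(a,z); d=p[:2]-pan; th=np.radians(-45); ax=np.array([np.cos(th),np.sin(th)]); pe=np.array([-ax[1],ax[0]])
    print(nm,z,p.round(3),"along body",(d@ax).round(3),"across",(d@pe).round(3),"side px zoom",((np.array(proj(s,p))-[170,90]+.4)*6).round())
```

```text
ledgeR 0.0 [0.539 0.037 0.   ] along body -0.006 across -0.097 side px zoom [366. 518.]
ledgeR 0.03 [0.539 0.032 0.03 ] along body -0.003 across -0.101 side px zoom [362. 471.]
ledgeL 0 [0.452 0.192 0.   ] along body -0.178 across -0.049 side px zoom [205. 383.]
ledgeL 0.03 [0.453 0.183 0.03 ] along body -0.17 across -0.054 side px zoom [202. 343.]
ridgeR 0.15 [0.478 0.037 0.15 ] along body -0.05 across -0.14 side px zoom [217. 254.]
ridgeR 0.17 [0.478 0.033 0.17 ] along body -0.046 across -0.142 side px zoom [214. 218.]
ridgeR 0.185 [0.479 0.03  0.185] along body -0.044 across -0.144 side px zoom [212. 191.]
ridgeR 0.2 [0.48  0.028 0.2  ] along body -0.041 across -0.146 side px zoom [210. 163.]
ridgefrontR 0.15 [0.465 0.03  0.15 ] along body -0.054 across -0.155 side px zoom [188. 262.]
ridgefrontR 0.17 [0.466 0.026 0.17 ] along body -0.051 across -0.156 side px zoom [186. 226.]
ridgefrontR 0.185 [0.466 0.024 0.185] along body -0.048 across -0.158 side px zoom [184. 198.]
ridgefrontR 0.2 [0.467 0.021 0.2  ] along body -0.045 across -0.159 side px zoom [183. 171.]
ridgeL far 0.15 [0.444 0.098 0.15 ] along body -0.117 across -0.121 side px zoom [152. 205.]
ridgeL far 0.185 [0.446 0.089 0.185] along body -0.108 across -0.126 side px zoom [149. 145.]
topRback 0.03 [0.52  0.055 0.03 ] along body -0.033 across -0.098 side px zoom [323. 450.]
topRback 0.06 [0.52 0.05 0.06] along body -0.029 across -0.102 side px zoom [319. 404.]
```

arm_command(plan=[4.5, -0.1, 0, 0, 0, 0, 0, 4.5, -0.1, 0, 0, 0, 0, 0, 4.5, -0.1, 0, 0, 0, 0, 0, 4.5, -0.1, 0, 0, 0, 0, 0, 4.6, -0.1, 0, 0, 0, 0, 0, 0, 0, 0, 0, 0, -9, 0, 0, 0, 0, 0, 0, -9, 0, 0, 0, 0, 0, 0, -9, 0])

```text
time: 1.45
tool_pos: [0.5606, -0.1841, 0.2134]
ee_rot: [-3.142, 0.0, 1.337]
wrist_force: [-0.1, 0.7, 0.1]
width: 0.0937
```

arm_command(plan=[0, 0, 0, 0, 0, -9, 0, 0, 0, 0, 0, 0, -9, 0, 0, 0, 0, 0, 0, -9, 0, 0, 0, 0, 0, 0, -9, 0, 0, 0, 0, 0, 0, -9, 0, 0, 0, 0, 0, 0, -1.5, 0, 0, 0, 0, 0, 0, 0, 0])

```text
time: 2.33
tool_pos: [0.5605, -0.1844, 0.2135]
ee_rot: [3.142, 0.0, 2.141]
wrist_force: [-0.3, -1.4, 0.6]
width: 0.0943
```

```bash
cat >> h.py <<'E'
from scipy.spatial.transform import Rotation as Ro
def wcw(o,s):
    T=np.eye(4);T[:3,:3]=Ro.from_euler('xyz',o["ee_rot"]).as_matrix();T[:3,3]=o["tool_pos"]
    return T@s["tool_from_camera"]
def delta(o,p,yawdeg=None):
    R=Ro.from_euler('xyz',o["ee_rot"])
    out=R.inv().apply(np.asarray(p)-o["tool_pos"])*100
    if yawdeg is None: return out
    return out,(R.inv()*Ro.from_euler('xyz',[180,0,yawdeg],degrees=True)).as_rotvec(degrees=True)
E
python3 - <<'E'
from h import *
from bench import cams,robot
o=robot.get_obs();w=cams.snapshot("wrist");t=cams.snapshot("top")
print(o["time"],o["tool_pos"],np.degrees(o["ee_rot"]),o["joint_positions"])
print(delta(o,[.5603,-.183,.045],122.8))
M=wcw(o,w)
c=np.array([.5603,-.1835,0]);h=np.array([np.cos(np.radians(-10.9)),np.sin(np.radians(-10.9)),0])
im=w["pixels"][:,:,::-1].copy()
for a in np.linspace(0,6.28,40):
    u,v=proj(w,c+[.03*np.cos(a),.03*np.sin(a),.066],M);cv2.circle(im,(int(round(u)),int(round(v))),1,(0,255,0),-1)
u,v=proj(w,c+.119*h+[0,0,.053],M);cv2.circle(im,(int(u),int(v)),2,(255,0,255),-1)
cv2.imwrite("pics/w1.png",im)
E
```

```text
2.325 [ 0.56046221 -0.18442975  0.21349502] [1.79999544e+02 5.04023349e-03 1.22657103e+02] [-4.13957107e-01  1.76622852e-01  1.27090997e+00 -4.24077276e-05
  1.69398217e+00 -9.83936283e-01]
(array([ 0.13060806,  0.06335961, 16.84949134]), array([ 0.00044968,  0.0050408 , -0.14289744]))
```

View pics/w1.png

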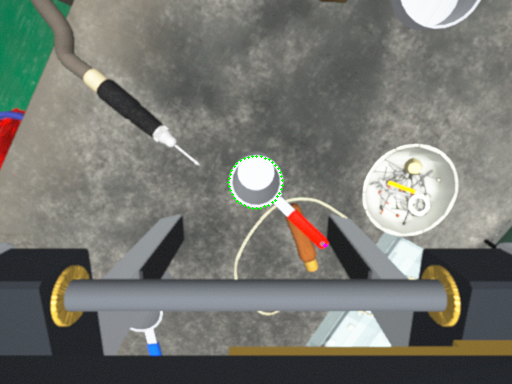

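The projected rim circle lies on the red pan's mouth at about (256,181), and the handle-end mark is on the red tip at about (324,244). The pose is confirmed, so I'm descending.

arm_command(plan=[0.1, 0.1, 4.5, 0, 0, 0, 0, 0, 0, 4.5, 0, 0, 0, 0, 0, 0, 3.0, 0, 0, 0, 0, 0, 0, 2.4, 0, 0, 0, 0, 0, 0, 1.4, 0, 0, 0, 0, 0, 0, 1.0, 0, 0, 0, 0, 0, 0, 0, 0, 0, 0, 0])

```text
time: 3.3
tool_pos: [0.5607, -0.183, 0.0453]
ee_rot: [-3.141, -0.0, 2.142]
wrist_force: [-0.7, 1.3, -0.1]
width: 0.0938
```

arm_command(plan=[0, 0, 0, 0, 0, 0, 1, 0, 0, 0, 0, 0, 0, 1, 0, 0, 0, 0, 0, 0, 1, 0, 0, 0, 0, 0, 0, 1, 0, 0, 0, 0, 0, 0, 1])

```text
time: 3.92
tool_pos: [0.5609, -0.1833, 0.0459]
ee_rot: [3.141, 0.001, 2.143]
wrist_force: [0.5, -0.5, 1.3]
width: 0.0583
```

Run:
```python
from h import *
from bench import cams,robot
o=robot.get_obs();t=cams.snapshot("top");s=cams.snapshot("side")
print(o["time"],o["tool_pos"],o["width"],o["wrist_force"])
zoom(s,170,150,140,100,5,"pics/s2.png")
zoom(t,200,140,140,100,5,"pics/t2.png")
```

```text
3.925 [ 0.56089843 -0.18325518  0.04586945] 0.05829697980337086 [ 0.54501737 -0.47314092  1.34673686]
```

View pics/s2.png

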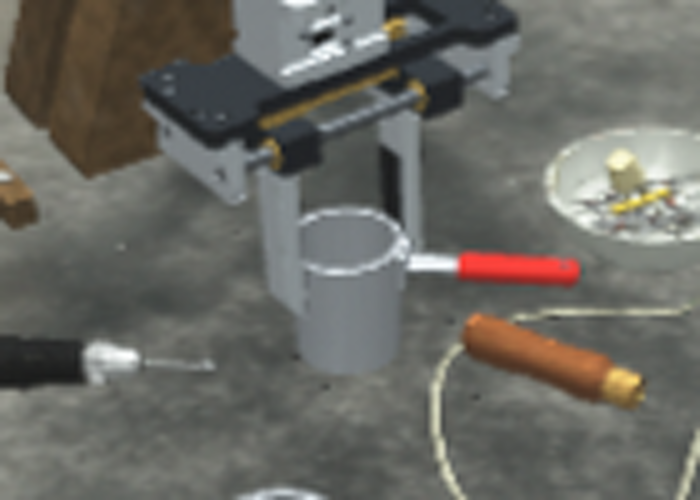

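The fingers straddle the red pan below its rim, and the 58 mm opening fits the taper. The handle, at about (520,268) in the zoom, is clear of the fingers. Lifting.

arm_command(plan=[0, 0, -1, 0, 0, 0, 1, 0, 0, -2, 0, 0, 0, 1, 0, 0, -2.5, 0, 0, 0, 1, 0, 0, -2.5, 0, 0, 0, 1, 0, 0, -2, 0, 0, 0, 1, 0, 0, 0, 0, 0, 0, 1])

```text
time: 4.78
tool_pos: [0.5619, -0.1834, 0.1478]
ee_rot: [3.139, 0.004, 2.143]
wrist_force: [-0.2, 0.0, -1.3]
width: 0.0589
```

Run:
```python
from h import *
from bench import cams,robot
o=robot.get_obs();s=cams.snapshot("side")
print(o["time"],o["tool_pos"],o["width"],o["wrist_force"])
zoom(s,170,120,140,100,5,"pics/s3.png")
print(delta(o,[.612,.1012,.146]))
```

```text
4.775 [ 0.56186976 -0.18343717  0.14782771] 0.05886789389296775 [-0.18593419  0.0421064  -1.27144215]
[21.22133141 19.62085952  0.15479366]
```

View pics/s3.png

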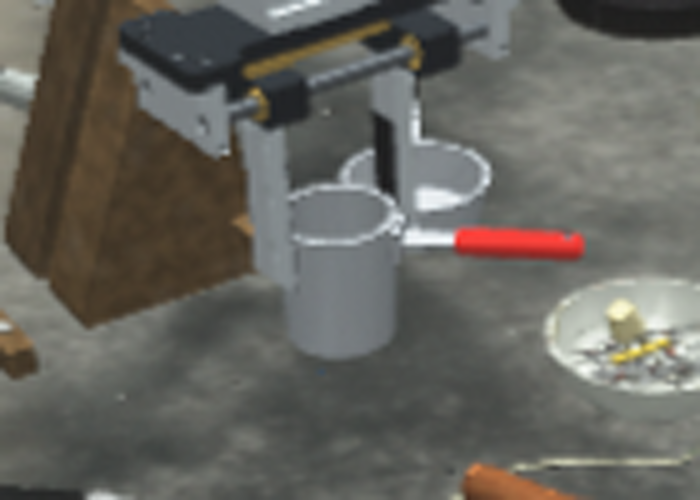

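arm_command(plan=[0, 0, 0, 0, 0, 5, 1, 0, 0, 0, 0, 0, 10, 1, 0, 0, 0, 0, 0, 10.5, 1, 0, 0, 0, 0, 0, 10.5, 1, 0, 0, 0, 0, 0, 10.5, 1, 0, 0, 0, 0, 0, 10.5, 1, 0, 0, 0, 0, 0, 10.5, 1, 0, 0, 0, 0, 0, 10.3, 1])

```text
time: 5.82
tool_pos: [0.5598, -0.1826, 0.1434]
ee_rot: [-3.138, 0.001, 0.779]
wrist_force: [0.3, 0.0, -1.5]
width: 0.0587
```

arm_command(plan=[2, -1.4, 0, 0, 0, 0, 1, 3.5, -2.5, 0, 0, 0, 0, 1, 4, -2.8, 0, 0, 0, 0, 1, 4, -2.8, 0, 0, 0, 0, 1, 4, -2.8, 0, 0, 0, 0, 1, 3.5, -2.4, 0, 0, 0, 0, 1, 2, -1.4, 0, 0, 0, 0, 1, 0, 0, 0, 0, 0, 0, 1])

```text
time: 6.82
tool_pos: [0.6088, 0.095, 0.1435]
ee_rot: [-3.139, 0.002, 0.788]
wrist_force: [-0.2, -0.8, -1.6]
width: 0.059
```

Run:
```python
from h import *
from bench import cams,robot
o=robot.get_obs();s=cams.snapshot("side");t=cams.snapshot("top");
o=robot.get_obs();w=cams.snapshot("wrist")
print(o["time"],o["tool_pos"],np.degrees(o["ee_rot"]),o["width"],o["wrist_force"])
zoom(s,190,80,140,100,5,"pics/s4.png")
zoom(t,90,130,140,100,5,"pics/t4.png")
zoom(w,0,0,512,384,1.5,"pics/w4.png")
print(delta(o,[.612,.1012,.049],45))
```

```text
6.925 [0.60902469 0.09281894 0.14413385] [-1.79946723e+02  1.37004417e-01  4.49692295e+01] 0.05864279330514179 [-0.85929172 -0.14744568 -0.81079799]
(array([ 0.82555725, -0.3738305 ,  9.51179016]), array([-0.05331388,  0.1369901 , -0.03083414]))
```

View pics/s4.png

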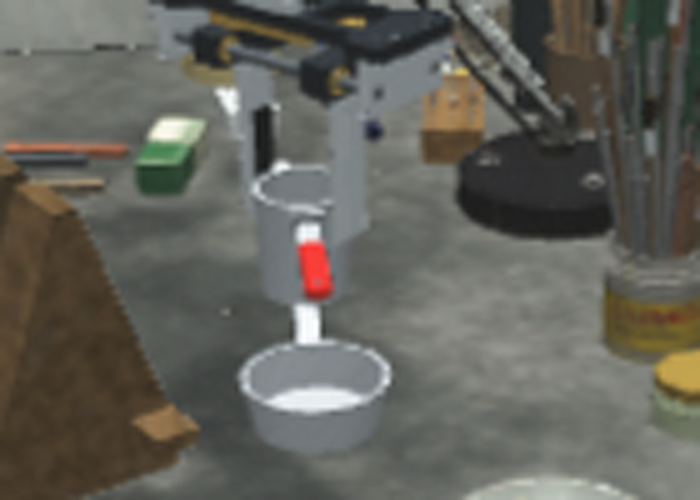

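View pics/t4.png

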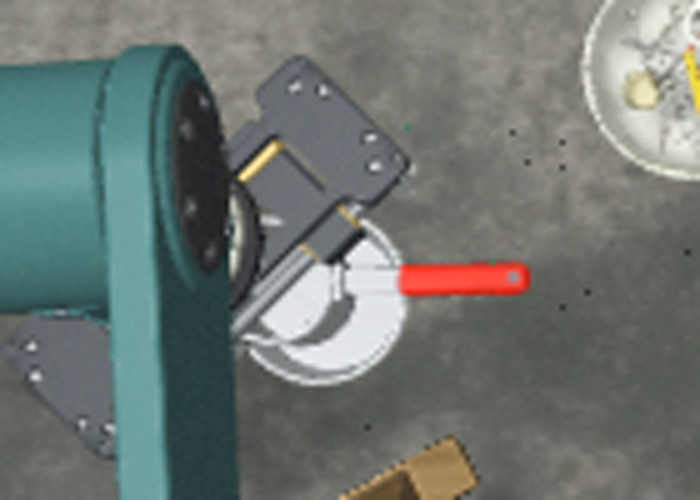

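View pics/w4.png

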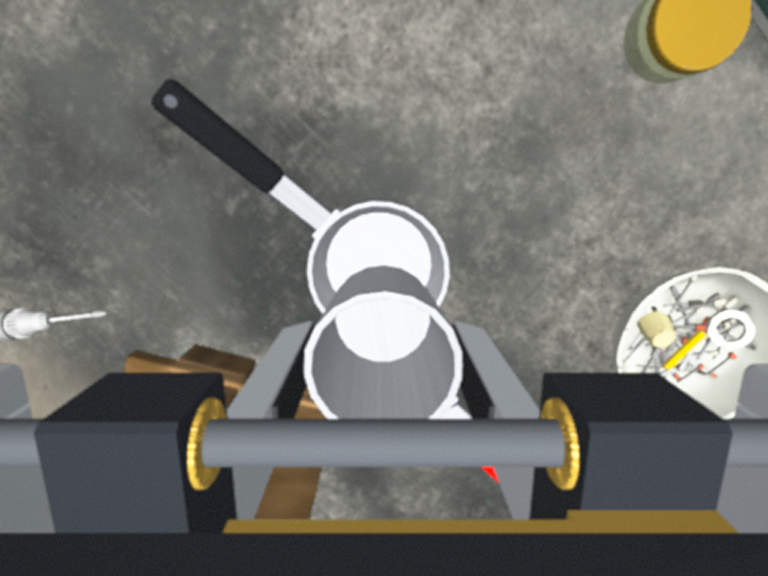

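Run:
```python
from h import *
from bench import cams
s=cams.snapshot("side");t=cams.snapshot("top")
zs=lambda p:((np.array(proj(s,p))-[190,80]+.4)*5).round()
zt=lambda p:((np.array(proj(t,p))-[90,130]+.4)*5).round()
for d in(0,-.01,-.02):
  p=[.611,.0935-.119,.151+d];print(d,zs(p),zt(p))
print(zs([.6095,.0935,.164]))
from bench import robot
o=robot.get_obs();print(o["tool_pos"],delta(o,[.612,.1012,.049],45))
```

```text
0 [321. 296.] [530. 277.]
-0.01 [321. 313.] [532. 279.]
-0.02 [322. 329.] [535. 281.]
[306. 188.]
[0.60949302 0.0920464  0.14509359] (array([ 0.83160658, -0.4706428 ,  9.60871713]), array([-0.0076815 ,  0.04879305, -0.13452631]))
```

The red pan is held level: its handle end is at side-zoom (318,293) against a predicted (321,296), and the handle points opposite the black one. I'll centre over the large pan, then descend.

arm_command(plan=[0.4, -0.2, 0, 0, 0, 0, 1, 0.4, -0.2, 0, 0, 0, 0, 1, 0, 0, 1.5, 0, 0, 0, 1, 0, 0, 1.5, 0, 0, 0, 1, 0, 0, 1, 0, 0, 0, 1, 0, 0, 0, 0, 0, 0, 1])

```text
time: 7.82
tool_pos: [0.6114, 0.1017, 0.1034]
ee_rot: [-3.139, 0.003, 0.785]
wrist_force: [-0.3, -0.3, -0.6]
width: 0.0591
```

Run:
```python
from h import *
from bench import cams,robot
os=[robot.get_obs()]
o=os[0];s=cams.snapshot("side");w=cams.snapshot("wrist")
for i in range(3): cams.snapshot("top"); os.append(robot.get_obs())
o["tool_pos"]=np.mean([q["tool_pos"] for q in os],0)
print(o["time"],o["tool_pos"],np.degrees(o["ee_rot"]),o["width"],o["wrist_force"])
print(delta(o,[.612,.1012,.049],45))
M=wcw(o,w);im=w["pixels"][:,:,::-1].copy()
for a in np.linspace(0,6.28,60):
    u,v=proj(w,np.array([.612,.1012,.034])+[.047*np.cos(a),.047*np.sin(a),0],M);cv2.circle(im,(int(round(u)),int(round(v))),1,(0,255,0),-1)
    u,v=proj(w,np.array([o["tool_pos"][0],o["tool_pos"][1],o["tool_pos"][2]+.02])+[.03*np.cos(a),.03*np.sin(a),0],M);cv2.circle(im,(int(round(u)),int(round(v))),1,(0,0,255),-1)
cv2.imwrite("pics/w5.png",im)
zoom(s,190,80,140,100,5,"pics/s5.png")
```

```text
7.825 [0.61261539 0.10184259 0.10549268] [-1.79868831e+02  1.59369535e-01  4.49583493e+01] 0.05908197370925355 [-0.34378785 -0.29829103 -0.5587201 ]
(array([-0.07323781,  0.01492142,  5.64947404]), array([-0.13122642,  0.15932178, -0.04183303]))
```

View pics/w5.png

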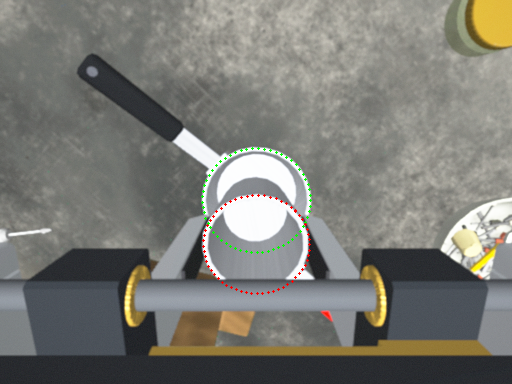

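View pics/s5.png

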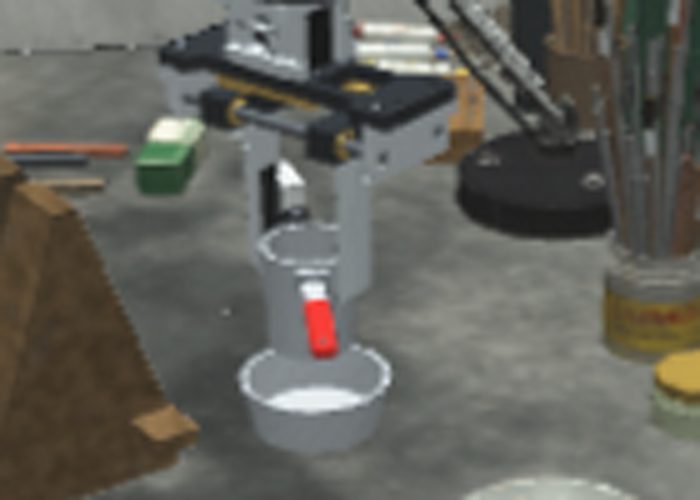

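The circles predicted for the large rim (centre ~(257,200)) and the red rim (~(256,244)) lie on the imaged rims, so the pans are centred. Lowering until contact.

arm_command(plan=[0, 0, 1.5, 0, 0, 0, 1, 0, 0, 1.5, 0, 0, 0, 1, 0, 0, 1.0, 0, 0, 0, 1, 0, 0, 0.7, 0, 0, 0, 1, 0, 0, 0.3, 0, 0, 0, 1, 0, 0, 0, 0, 0, 0, 1])

```text
time: 8.82
tool_pos: [0.6126, 0.1019, 0.0555]
ee_rot: [3.141, -0.0, 0.785]
wrist_force: [-1.0, 0.1, -1.2]
width: 0.0583
```

arm_command(plan=[0, 0, 0.2, 0, 0, 0, 1, 0, 0, 0, 0, 0, 0, 1])

```text
time: 9.07
tool_pos: [0.6127, 0.1019, 0.0537]
ee_rot: [3.141, -0.0, 0.785]
wrist_force: [-0.2, 0.8, -0.8]
width: 0.0591
```

arm_command(plan=[0, 0, 0.1, 0, 0, 0, 1, 0, 0, 0, 0, 0, 0, 1])

```text
time: 9.32
tool_pos: [0.6125, 0.1019, 0.0525]
ee_rot: [3.142, 0.0, 0.785]
wrist_force: [0.1, -0.1, -0.6]
width: 0.0588
```

arm_command(plan=[0, 0, 0.1, 0, 0, 0, 1, 0, 0, 0, 0, 0, 0, 1])

```text
time: 9.57
tool_pos: [0.6125, 0.1019, 0.0514]
ee_rot: [-3.142, 0.0, 0.785]
wrist_force: [-0.4, -0.4, -1.4]
width: 0.0589
```

arm_command(plan=[0, 0, 0.1, 0, 0, 0, 1, 0, 0, 0, 0, 0, 0, 1])

```text
time: 9.82
tool_pos: [0.6125, 0.1018, 0.0504]
ee_rot: [-3.142, 0.0, 0.785]
wrist_force: [0.4, -0.7, -1.4]
width: 0.0585
```

arm_command(plan=[0, 0, 0.1, 0, 0, 0, 1, 0, 0, 0, 0, 0, 0, 1])

```text
time: 10.07
tool_pos: [0.6127, 0.102, 0.0499]
ee_rot: [3.141, -0.0, 0.785]
wrist_force: [-0.7, 0.2, 0.7]
width: 0.0586
```

Touching at the expected height (force now rising). One more millimetre to confirm.

arm_command(plan=[0, 0, 0.1, 0, 0, 0, 1, 0, 0, 0, 0, 0, 0, 1])

```text
time: 10.32
tool_pos: [0.6128, 0.1021, 0.0498]
ee_rot: [3.141, -0.001, 0.785]
wrist_force: [-3.8, 0.3, 5.3]
width: 0.0584
```

Run:
```python
from h import *
from bench import cams,robot
s=cams.snapshot("side");o=robot.get_obs();print(o["tool_pos"],o["wrist_force"])
zoom(s,190,80,140,100,5,"pics/s6.png")
```

```text
[0.61282403 0.10211943 0.04982353] [-2.67861281 -0.14655262  4.33067048]
```

View pics/s6.png

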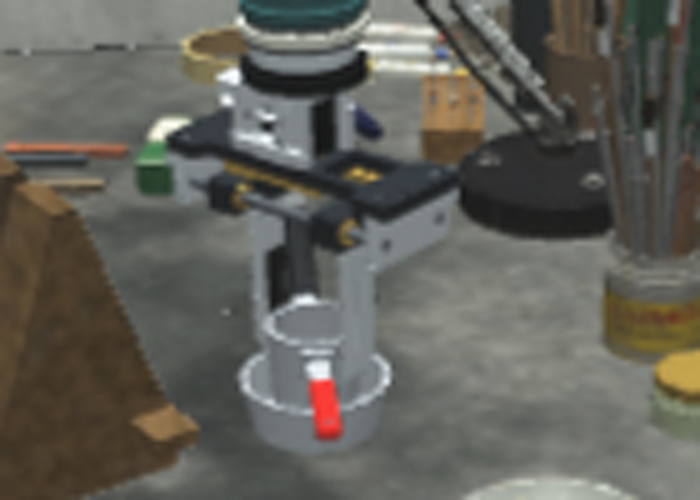

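It is seated: contact force is about 5 N at the expected height, and the pan looks upright inside the large one. Releasing and retreating upward.

arm_command(plan=[0, 0, -0.1, 0, 0, 0, 1, 0, 0, 0, 0, 0, 0, 0.2, 0, 0, 0, 0, 0, 0, 0.2, 0, 0, 0, 0, 0, 0, 0.1, 0, 0, 0, 0, 0, 0, 0.1, 0, 0, 0, 0, 0, 0, 0.1])

```text
time: 11.12
tool_pos: [0.6126, 0.1018, 0.0494]
ee_rot: [3.142, 0.0, 0.785]
wrist_force: [-0.4, 0.6, 0.1]
width: 0.0843
```

arm_command(plan=[0, 0, -1.5, 0, 0, 0, 0.1, 0, 0, -3, 0, 0, 0, 0.1, 0, 0, -4, 0, 0, 0, 0.1, 0, 0, -5, 0, 0, 0, 0.1, 0, 0, -4, 0, 0, 0, 0.1, 5, -5, 0, 0, 0, 0, 0.1, 0, 0, 0, 0, 0, 0, 0.1])

```text
time: 12.0
tool_pos: [0.6125, 0.1679, 0.2266]
ee_rot: [3.141, -0.003, 0.79]
wrist_force: [1.0, 0.1, -0.6]
width: 0.0845
```

Run:
```python
from h import *
from bench import cams,robot
o=robot.get_obs();print(o["time"],o["tool_pos"],o["width"],o["wrist_force"])
w=cams.snapshot("wrist");s=cams.snapshot("side");t=cams.snapshot("top")
zoom(s,190,80,140,100,5,"pics/s7.png");zoom(t,80,130,140,100,5,"pics/t7.png")
M=wcw(o,w);im=w["pixels"][:,:,::-1].copy()
for a in np.linspace(0,6.28,60):
    for r,z,c in((.047,.034,(0,255,0)),(.03,.07,(0,0,255))):
        u,v=proj(w,np.array([.612,.1012,z])+[r*np.cos(a),r*np.sin(a),0],M);cv2.circle(im,(int(round(u)),int(round(v))),0,c,-1)
cv2.imwrite("pics/w7.png",cv2.resize(im,None,fx=1.5,fy=1.5))
zoom(t,300,150,140,100,5,"pics/b7.png")
```

```text
12.0 [0.61250002 0.16794021 0.22658431] 0.08448306714704941 [ 0.9856312   0.10708517 -0.57539366]
```

View pics/s7.png

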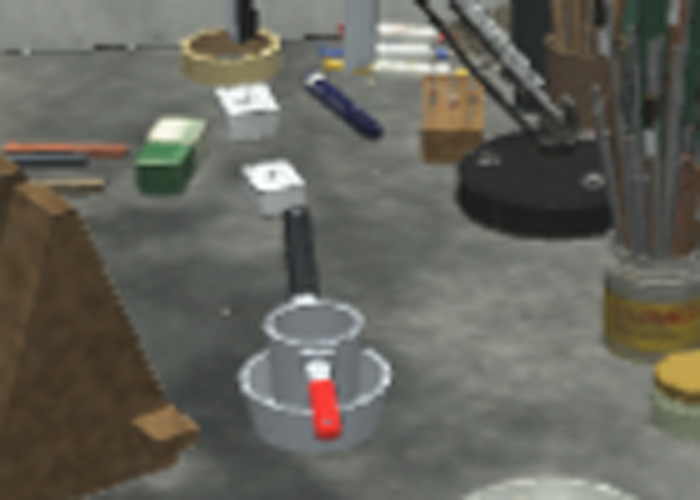

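View pics/t7.png

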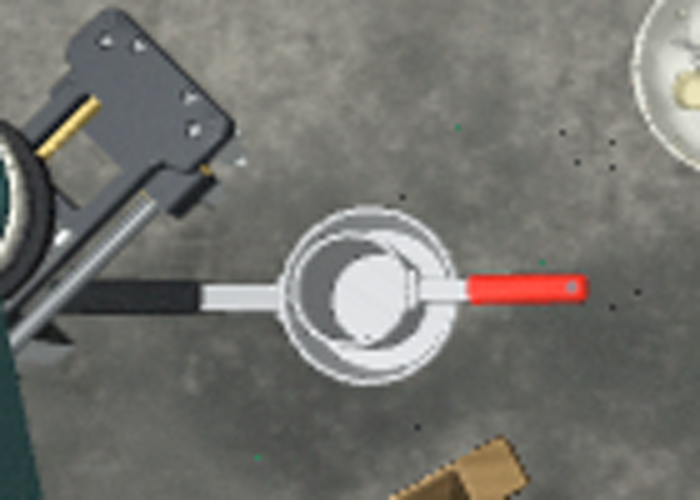

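View pics/w7.png

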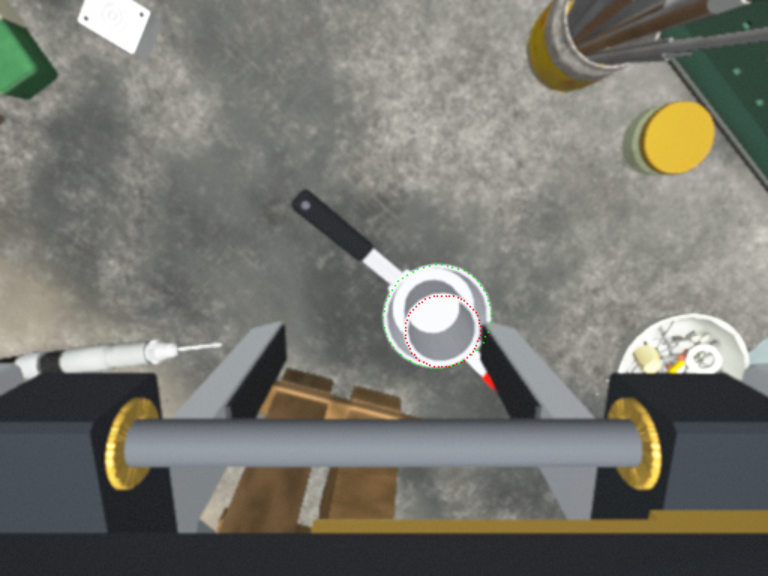

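Run:
```python
from h import *
from bench import cams,robot,close_job
t=cams.snapshot("top")
P=lambda a,z:onz(t,80+a[0]/5-.4,130+a[1]/5-.4,z).round(4)
r=P((357,301),.070);e=P((587,288),.057);l=P((368,295.5),.034)
print("red rim",r,"end",e,"large",l,"yaw",np.degrees(np.arctan2(*(e-r)[[1,0]])))
a=cv2.imread("pics/top0.png").astype(int)[170:245,330:352];b=t["pixels"][:,:,::-1].astype(int)[170:245,330:352]
hs=lambda im:[c.mean(0).round(1) for c in [np.argwhere((im[:,:,0]>150)&(im[:,:,2]<90))]]
A=cv2.imread("pics/top0.png");B=t["pixels"][:,:,::-1]
print("blue grip px before/after",hs(A[180:225,355:390]),hs(B[180:225,355:390]), robot.get_obs()["time"])
print(close_job())
```

```text
red rim [0.6066 0.0985 0.07  ] end [ 0.6138 -0.0169  0.057 ] large [0.6123 0.1012 0.034 ] yaw -86.42984773325587
blue grip px before/after [array([18.3, 18.8])] [array([18.4, 18.7])] 12.2
the job is handed in; nothing more can be done
None
```

The small red-handled pan is standing in the large pan, and I handed the job in at about 12.2 s. I gripped it round its body below the rim, lifted it, turned it about 78°, and lowered it until I felt contact. I then let go and backed the arm off upwards.

What the last checks showed:
- **Seating:** contact came at the expected height, with about 5 N of force. The side view shows the pan upright on the large pan's floor.
- **Centring:** from the top view the two axes are about 6 mm apart (18 mm allowed). The wrist view, by eye, showed them closer to concentric. The red rim was hand-picked in the top view, so treat 6 mm as rough.
- **Handles:** the red handle points at about -86° and the black one at about +91°, so they are opposite within about 3° (30° allowed).
- **Large pan:** it measures (0.6123, 0.1012), against (0.612, 0.101) at the start, so it has not moved measurably.
- **Blue pan:** its grip is in the same place in the top image to within 0.1 pixel.
- **Arm:** the gripper is open and clear of everything.

No check failed. I did not measure the red pan's height on the floor or its tilt separately; those rest on the contact height and the pictures.

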